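# Take the microscope's camera column apart into its trays

### The arm

A 6-joint arm with a two-finger parallel gripper is mounted at the origin on the work surface. World frame = base frame: x ahead of the robot, y to its left, z up, the work surface at z = 0. Lengths are in m, angles in degrees, forces in N, time in s.
With the tool pointing down it reaches from about 0.25 to 0.725 m from the base axis. Payload 9.7 kg.
Tool frame: the origin (TCP) lies at the very end of the fingers, on their centre line; the grasp point (between the pads) lies grasp_offset behind it (grasp_offset is the distance from the TCP to the grasp point, in m); z points along the fingers, y is the line along which they close (so a half turn about z gives the same grasp; the last joint's range is limited). The gripper opens to 85 mm and grips with 20 to 120 N. Pads are 22 mm wide; open, the fingers measure 114 mm over their backs; the gripper's body (76 mm by 85 mm) begins 54 mm behind the grasp point. The pads swing forward as they close: fully open they stand 13 mm farther back than shut.
Start: joints at [69.385, 4.979, 10.078, 95.1, 0, 90], TCP at [0.194, 0.515, 0.231] pointing down, gripper open.
Joint ranges: [-179.16, 179.16], [-48.56, 103.87], [-65.8, 70.77], [-126.05, 130.52], [-82.76, 87.17], [-180, 180]. Speed limits (degrees/s): [127.2, 127.2, 147.25, 180, 180, 180].

### API

Orientations are given as [roll, pitch, yaw] about the fixed x, y, z axes, in that order (R = Rz(yaw) Ry(pitch) Rx(roll)).
In Python, from workcell import get_obs, camera, calibration, job_done, recognise, cut_out, mark_of, grasp_offset gives the robot as it stands.
- The arm moves only by the tool servo_tool, never from a script. Its argument "moves" is a list of rows, each a list of 3 entries, a list of its own where there are three numbers: the turn, a rotation vector about the tool's x, y, z in degrees, then the shift along the tool's x, y, z in m, then the opening in per cent of the stroke, from 0 (shut) to 100 (fully open). In form: [[[ax, ay, az], [x, y, z], claw], ...]. A call has 1 to 12 rows; each row shifts and turns the commanded pose from where the row before left it, along the tool's axes as they then stand; what a row does not reach is not made up. A row lasts 1/10 s, in which the tool goes at most 50 mm and 8.59 degrees, less where a joint would pass 70% of its speed; a pose out of reach is approached as far as the arm can. A call is refused whole if a number of a shift passes 0.05 or a number of a turn 8.59, either way. A call with a gripper value outside its range is refused whole. The fingers move at their own pace and stop on an object; "force" is the grip in N (left out, the last holds). Time passes only in rows, so rows that do not move let the fingers close. It gives the time, the measured TCP pose, the force, the opening and the grip force at its end, in the units of the state.
- get_obs(): the state, without advancing time (a new reading comes with each control period).
- camera(name): name is "scene" or "top"; returns (picture, depth): 400x640x3 uint8, red, green, blue; 400x640 float32, m along the optical axis (not along the pixel's ray), 0 where there is no reading.
- calibration(name): a dict with "camera_matrix" (3x3 intrinsics, pixels), "R" (3x3) and "t" (3): a world point X has camera coordinates R X + t. Camera axes: x right, y down, z forward; pixel columns grow to the right and rows downward; lengths in m; the calibration is good to about 2 mm. A picture is of the moment at which its call begins. calibration takes no time and is no camera call.
- job_done(): hands the job in; it is judged then, once.
Trained networks look in the newest picture that a camera, given by its name, has taken for a name from the list of things; names that differ only in an ending like _2 or _b are one class to them, and where a whole thing is asked for, a point or a joint stands for the part that bears it (a point fixed in the world has none). Each returns a list of dicts, best first, with "score" (0 to 1); they miss things now and then, are a little off and sometimes report something else, mostly with a low value. They report only what shows in the picture. A call takes as long as a camera call. They do not tell look-alikes from the thing itself.
- recognise(name, camera): "xyz" ([x, y, z] in m, in the coordinates of the camera as it stood for that picture, good to about 4 mm: the middle of the surface that is visible of it).
- cut_out(name, camera): "mask" (400x640 bool, what is visible of it).
- mark_of(name, camera): "xyz" ([x, y, z] in m, in the coordinates of the camera as it stood for that picture, good to about 4 mm: a listed point, or the origin of a listed thing).
The state is a dict: "time": time; "q": joint angles; "qd": joint speeds; "joint_efforts": joint torques, N m; "ee_pos": TCP position; "tcp_rot": TCP orientation; "wrist_force": force on the tool from outside, world axes, zero at the start; "torque": the same for the moment, N m; "opening": finger opening in m; "grasp_force": force on a finger pad.
Only numpy, scipy, OpenCV 4.12 (cv2) and the standard library are available. Lean on these libraries where they do the work, as an engineer would, in place of code of your own. Each camera call takes 0.05 s, during which the arm holds its last target. There are 200 camera calls.

### The job

The microscope's camera column stands stacked on a riser on the optical table: take it apart from the top, one part at a time, leaving the rest standing where it is until its turn. Set each part down gently, upright and in the middle of the tray whose floor has the part's own colour (blue-topped camera, green-footed filter block, yellow-footed coupler tube, red-footed base mount) and let go of it there before you take the next. Do not drop or tip any part, and leave the brass objective lens standing undisturbed.

Things in the scene. Friction and masses are not known exactly. Their poses are not given: they have to be found in the camera images.
- camera: Black finned camera with a blue top plate, a block 40 x 40 x 44 mm high, about 200 g, the topmost part of the stack; it rests loosely on the filter block. Origin: centre of its underside, z up. x and y square to its sides; grip it across two opposite sides.
- filter: Filter block: a grey square body 42 x 42 mm on a wider green square foot 56 x 56 x 8 mm, about 220 g, second from the top, resting loosely on the coupler tube. The body starts on top of the foot (8 mm above the origin) and goes up to the flat top, 42 mm above the origin. Origin: centre of its underside, z up. x and y square to its sides.
- coupler: Coupler tube: a round aluminium body 46 mm in diameter on a wider round yellow foot 72 mm in diameter and 8 mm thick, about 280 g, third from the top, resting loosely on the base mount. The body starts on top of the foot (8 mm above the origin) and goes up to the flat top, 42 mm above the origin. Origin: centre of its underside, z up.
- base: Base mount: a white square body 50 x 50 mm on a wider round red foot 88 mm in diameter and 8 mm thick, about 400 g, the lowest part of the stack; it rests loosely on a fixed aluminium riser plate 100 x 100 x 12 mm high. The body starts on top of the foot (8 mm above the origin) and goes up to the flat top, 42 mm above the origin. Origin: centre of its underside, z up. x and y square to the body's sides.
- tray_blue: Fixed shallow square tray with a blue floor and a bare aluminium rim, the place of the camera: inside 68 x 68 mm, rim 5 mm wide, rim top 10 mm and flat floor 4 mm above the table. Origin: centre of its underside, on the table; x and y along its sides, z up.
- tray_green: Fixed shallow square tray with a green floor and a bare aluminium rim, the place of the filter block: inside 84 x 84 mm, rim 5 mm wide, rim top 10 mm and flat floor 4 mm above the table. Origin: centre of its underside, on the table; x and y along its sides, z up.
- tray_yellow: Fixed shallow square tray with a yellow floor and a bare aluminium rim, the place of the coupler tube: inside 96 x 96 mm, rim 5 mm wide, rim top 10 mm and flat floor 4 mm above the table. Origin: centre of its underside, on the table; x and y along its sides, z up.
- tray_red: Fixed shallow square tray with a red floor and a bare aluminium rim, the place of the base mount: inside 112 x 112 mm, rim 5 mm wide, rim top 10 mm and flat floor 4 mm above the table. Origin: centre of its underside, on the table; x and y along its sides, z up.
- objective: Bystander: brass objective lens standing loose and upright on the table, 38 mm in diameter at its widest and 50 mm high. Origin: centre of its underside, z up.
There are look-alikes about, which are no part of the job. Of the things shaped like the filter, the grey one is meant.

How it is judged (in metres and radians):
On the way, in this order (a step that is already met when the one before it is completed fails the run):
1. the camera stands released in the middle of its tray, the parts below it still standing where they were (horizontal distance between camera and tray_blue below 0.015 m and z of camera in the frame of tray_blue between 0.001 and 0.007 m and angle between camera's own z axis and vertical below 0.08 rad and linear speed of camera below 0.03 m/s and contact force between the fingers and camera below 0.2 N and distance of each of filter, coupler, base from where it was at the start of the episode below 0.025 m), for 0.2 s.
2. the filter block stands released in the middle of its tray, the parts below it still standing where they were (horizontal distance between filter and tray_green below 0.015 m and z of filter in the frame of tray_green between 0.001 and 0.007 m and angle between filter's own z axis and vertical below 0.08 rad and linear speed of filter below 0.03 m/s and contact force between the fingers and filter below 0.2 N and distance of each of coupler, base from where it was at the start of the episode below 0.025 m), for 0.2 s.
3. the coupler tube stands released in the middle of its tray, the parts below it still standing where they were (horizontal distance between coupler and tray_yellow below 0.015 m and z of coupler in the frame of tray_yellow between 0.001 and 0.007 m and angle between coupler's own z axis and vertical below 0.08 rad and linear speed of coupler below 0.03 m/s and contact force between the fingers and coupler below 0.2 N and distance of base from where it was at the start of the episode below 0.025 m), for 0.2 s.
At the end, for the whole second after the job is handed in: All four parts stand upright (within 0.08 rad), flat on the floors of their own-coloured trays, each within 15 mm of its tray's centre, released and at rest (horizontal distance between camera and tray_blue below 0.015 m and z of camera in the frame of tray_blue between 0.001 and 0.007 m and angle between each of camera, filter, coupler, base's own z axis and vertical below 0.08 rad and linear speed of each of camera, filter, coupler, base below 0.03 m/s and contact force between the fingers and camera below 0.2 N and horizontal distance between filter and tray_green below 0.015 m and z of filter in the frame of tray_green between 0.001 and 0.007 m and contact force between the fingers and filter below 0.2 N and horizontal distance between coupler and tray_yellow below 0.015 m and z of coupler in the frame of tray_yellow between 0.001 and 0.007 m and contact force between the fingers and coupler below 0.2 N and horizontal distance between base and tray_red below 0.015 m and z of base in the frame of tray_red between 0.001 and 0.007 m and contact force between the fingers and base below 0.2 N); the robot touches nothing.
It fails at once if a part is tipped over (angle between any of camera, filter, coupler, base's own z axis and vertical above 0.6 rad).
It fails at once if a part is dropped (falls freely by about 2 cm or more) or thrown ((linear speed of camera above 0.65 m/s and contact force between the fingers and camera below 0.05 N) or (linear speed of filter above 0.65 m/s and contact force between the fingers and filter below 0.05 N) or (linear speed of coupler above 0.65 m/s and contact force between the fingers and coupler below 0.05 N) or (linear speed of base above 0.65 m/s and contact force between the fingers and base below 0.05 N)).
It fails at once if the objective lens is knocked over or pushed away by more than 3 cm (angle between objective's own z axis and vertical above 0.4 rad or distance of objective from where it was at the start of the episode above 0.03 m).
It also fails if it takes over 136 s, if anything falls off the work surface, if the arm or the gripper's body presses on something with over 40 N, if the wrist force passes 120 N, or if a joint passes its speed limit or range.

## Working session

There is one attempt and no reset: what is moved stays moved. The work goes in short steps, Python scripts to look and compute and a tool call to move; the robot and the scene stay as the last step left them, time stands still between calls to the robot, and variables do not carry over. Pictures are saved under pics/ and viewed, at most 14 in all, crops included, and the job is handed in when it is done.

Besides the shell and the picture viewer there is one more tool, called after "Emit:" in YAML: its name, and indented under it one key for each argument. servo_tool: Moves the arm, as the interface text tells. Its arguments: {"type":"object","properties":{"moves":{"type":"array"},"force":{"type":"number"}},"required":["moves"]}

```bash
mkdir -p pics; ls
cat > h.py <<'E'
import numpy as np, cv2
from workcell import *
def world(name,p):
    c=calibration(name); return np.array(c["R"]).T@(np.array(p)-np.array(c["t"]))
def cloud(name,d):
    c=calibration(name);K=np.array(c["camera_matrix"]);v,u=np.mgrid[0:d.shape[0],0:d.shape[1]]
    P=np.stack([(u-K[0,2])/K[0,0]*d,(v-K[1,2])/K[1,1]*d,d],-1)
    return (P-np.array(c["t"]))@np.array(c["R"])
E
python3 - <<'E'
from h import *
o=get_obs(); print({k:np.round(v,3) for k,v in o.items()}, grasp_offset if not callable(grasp_offset) else grasp_offset())
for n in ("top","scene"):
    im,d=camera(n); cv2.imwrite(f"pics/{n}0.png",im[:,:,::-1]); np.save(f"{n}0.npy",d)
    print(n,np.round(calibration(n)["t"],3))
    for t in ["camera","filter","coupler","base","tray_blue","tray_green","tray_yellow","tray_red","objective"]:
        print(t,[(round(r["score"],2),np.round(world(n,r["xyz"]),3).tolist()) for r in mark_of(t,n)][:4])
E
```

```text
pics
{'time': np.float64(0.0), 'q': array([ 6.9386e+01,  5.0110e+00,  1.0033e+01,  9.5099e+01, -1.0000e-03,
        8.9999e+01]), 'qd': array([ 0.029,  0.031,  0.042, -0.072, -0.1  ,  0.051]), 'joint_efforts': array([-0.0000e+00, -5.2039e+01,  4.6480e+01,  1.7000e-02, -0.0000e+00,
        0.0000e+00]), 'ee_pos': array([0.194, 0.515, 0.231]), 'tcp_rot': array([-1.79923e+02,  1.00000e-03,  1.59388e+02]), 'wrist_force': array([ 0.156,  0.883, -0.026]), 'torque': array([-0.042, -0.033, -0.018]), 'grasp_force': np.float64(0.0), 'opening': np.float64(0.085)} 0.0187
top [0.028 0.563 0.952]
camera [(0.8, [0.636, -0.219, 0.139])]
filter [(0.86, [0.633, -0.082, 0.002]), (0.66, [0.634, -0.219, 0.093])]
coupler [(0.55, [0.638, -0.217, 0.055]), (0.52, [0.636, -0.217, 0.012])]
base [(0.78, [0.632, -0.215, 0.011]), (0.18, [0.631, -0.218, 0.095])]
tray_blue [(0.95, [0.483, -0.012, -0.002]), (0.34, [0.633, -0.215, 0.099])]
tray_green [(0.7, [0.401, -0.331, -0.0])]
tray_yellow [(0.93, [0.615, 0.239, 0.0])]
tray_red [(0.71, [0.435, 0.3, -0.002])]
objective [(0.58, [0.734, 0.01, -0.002])]
scene [-0.176 -0.237  1.516]
camera [(0.65, [0.639, -0.22, 0.141]), (0.33, [0.489, -0.006, -0.001])]
filter [(0.72, [0.63, -0.086, 0.002]), (0.65, [0.63, -0.219, 0.099]), (0.4, [0.491, -0.011, -0.004])]
coupler [(0.71, [0.631, -0.22, 0.051])]
base [(0.83, [0.637, -0.218, 0.015])]
tray_blue [(0.65, [0.488, -0.009, 0.001])]
tray_green [(0.96, [0.4, -0.33, -0.001]), (0.66, [0.74, 0.008, 0.004])]
tray_yellow [(0.7, [0.616, 0.242, -0.001])]
tray_red [(0.68, [0.437, 0.293, 0.002]), (0.2, [0.627, -0.219, 0.1])]
objective [(0.56, [0.738, 0.01, 0.002])]
```

View pics/top0.png

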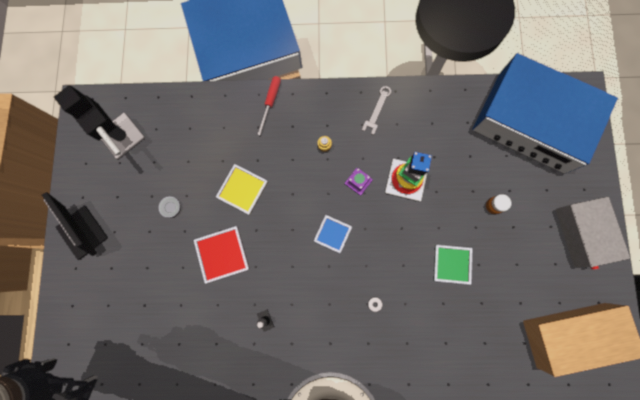

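View pics/scene0.png

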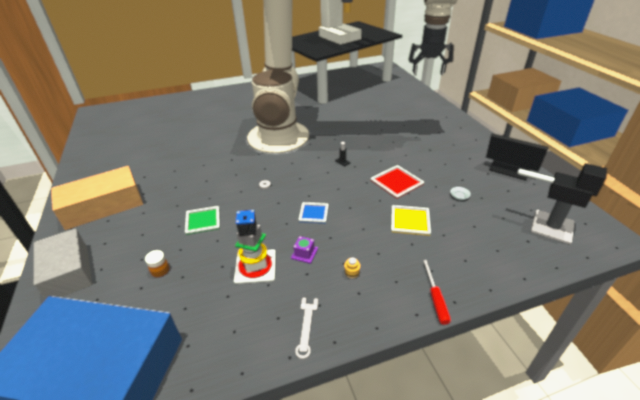

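The top view shows the stack at about (413,175). A purple look-alike filter stands at (358,181); the grey filter block meant is the one inside the stack, between the camera and the yellow foot. The brass objective is at (324,143). Trays are at blue (333,234), green (454,264), yellow (242,189) and red (221,255).

```bash
cat >> h.py <<'E'
def rect(P,m,lab):
    p=P[m][:,:2]
    p=p[np.all(np.abs(p-np.median(p,0))<.08,1)].astype(np.float32)*1000
    r=cv2.minAreaRect(p); print(lab,len(p),"c",np.round(r[0],1),"size",np.round(r[1],1),"ang",round(r[2],1),"mean",np.round(p.mean(0),1),"z",np.round(np.median(P[m][:,2]),4))
E
cat > m0.py <<'E'
from h import *
for n in ("top","scene"):
    d=np.load(f"{n}0.npy"); P=cloud(n,d); im=cv2.imread(f"pics/{n}0.png"); hsv=cv2.cvtColor(im,cv2.COLOR_BGR2HSV)
    H,S,V=[hsv[...,i].astype(int) for i in range(3)]
    x,y,z=P[...,0],P[...,1],P[...,2]
    for lab,h0,c in (("blue",108,(.486,-.01)),("green",65,(.4,-.33)),("yellow",28,(.616,.24)),("red",0,(.436,.296))):
        dh=np.abs((H-h0+90)%180-90)
        rect(P,(dh<15)&(S>120)&(d>0)&(np.hypot(x-c[0],y-c[1])<.09)&(z<.02),n+" "+lab)
    near=(np.hypot(x-.635,y+.218)<.08)&(d>0)
    for lo,hi in ((.172,.2),(.1,.17),(.06,.09),(.015,.03),(.006,.016)): rect(P,near&(z>lo)&(z<hi),f"{n} {lo}")
    near=(np.hypot(x-.632,y+.084)<.05)&(d>0); rect(P,near&(z>.036),n+" purple top")
    near=(np.hypot(x-.737,y-.01)<.05)&(d>0); rect(P,near&(z>.02),n+" obj")
a=cv2.imread("pics/top0.png")[130:210,330:450]; b=cv2.imread("pics/scene0.png")[200:290,215:335]
b=cv2.resize(b,(120,80)); cv2.imwrite("pics/crop0.png",cv2.resize(np.hstack([a,b]),None,fx=3.3,fy=3.3,interpolation=cv2.INTER_CUBIC))
E
python3 m0.py
```

```text
top blue 521 c [486.4 -11.7] size [62.  62.6] ang 65.0 mean [486.2 -11.6] z 0.004
top green 850 c [ 401.2 -331.5] size [77.7 77.5] ang 84.2 mean [ 401.1 -332. ] z 0.0038
top yellow 1023 c [616.  242.9] size [91.5 91.7] ang 61.9 mean [615.8 243. ] z 0.0039
top red 1546 c [434.  294.9] size [108.7 108.4] ang 17.1 mean [433.3 294.9] z 0.0038
top 0.172 308 c [ 635.8 -218.8] size [40.2 40.6] ang 76.1 mean [ 634.8 -218.2] z 0.182
top 0.1 356 c [ 632.3 -216.2] size [55.8 54.8] ang 53.9 mean [ 622.6 -206.9] z 0.123
top 0.06 141 c [ 625.8 -211.7] size [70.7 51.3] ang 51.7 mean [ 621.1 -205.9] z 0.0624
top 0.015 268 c [ 629.5 -216.8] size [91.3 94.7] ang 70.9 mean [ 619.9 -202.7] z 0.0197
top 0.006 398 c [ 634.6 -208.3] size [118.3  98.1] ang 75.0 mean [ 614.7 -206.3] z 0.0116
top purple top 242 c [631.6 -85.3] size [42.4 43. ] ang 51.1 mean [631.2 -85.1] z 0.042
top obj 154 c [736.8   8.2] size [33.5 37.6] ang 89.3 mean [732.9   7.9] z 0.0419
scene blue 247 c [482.7  -9.7] size [60.8 58.2] ang 66.1 mean [483.3  -9.6] z 0.0044
scene green 412 c [ 398.3 -330.1] size [76.9 76.2] ang 84.1 mean [ 397.6 -330.2] z 0.0043
scene yellow 630 c [612.4 245.7] size [90.2 91. ] ang 61.4 mean [613.4 244.7] z 0.0044
scene red 585 c [431.1 296.5] size [107.4 107. ] ang 19.1 mean [431.6 296.9] z 0.0046
scene 0.172 264 c [ 637.4 -218.5] size [40.3 42.4] ang 76.2 mean [ 641.3 -218.6] z 0.182
scene 0.1 590 c [ 636.4 -216.8] size [56.6 55. ] ang 54.3 mean [ 651.1 -217.7] z 0.1253
scene 0.06 334 c [ 644.3 -217.3] size [55.1 70.4] ang 0.6 mean [ 650.  -218.8] z 0.0634
scene 0.015 384 c [ 643.  -218.1] size [86.3 90.4] ang 83.4 mean [ 655.5 -219. ] z 0.0205
scene 0.006 415 c [ 636.  -217.8] size [ 99.9 101.5] ang 74.7 mean [ 660.  -217.8] z 0.0121
scene purple top 217 c [633.3 -85.3] size [43.6 45.6] ang 51.5 mean [635.8 -85.4] z 0.0424
scene obj 202 c [743.3   6.7] size [35.6 31.5] ang 71.4 mean [745.6   4.9] z 0.0359
```

View pics/crop0.png

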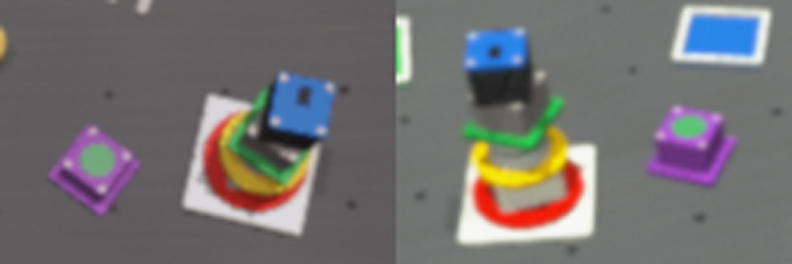

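The crop shows the grey block with the green foot between the camera and the yellow foot, so that one is meant. The purple-footed one is the look-alike on the table. Measured heights agree with the given ones (camera top 0.182). I'll turn and move over the stack.

Emit:
servo_tool:
  moves:
    - [[0,0,-6.6],[0,0,0],100]
    - [[0,0,0],[-0.015,-0.015,0],100]
    - [[0,0,0],[-0.03,-0.03,0],100]
    - [[0,0,0],[-0.03,-0.03,0],100]
    - [[0,0,0],[-0.03,-0.03,0],100]
    - [[0,0,0],[-0.03,-0.03,0],100]
    - [[0,0,0],[-0.03,-0.03,0],100]
    - [[0,0,0],[-0.03,-0.03,0],100]
    - [[0,0,0],[-0.03,-0.03,0],100]
    - [[0,0,0],[-0.03,-0.03,0],100]
    - [[0,0,0],[-0.03,-0.03,0],100]
    - [[0,0,0],[-0.03,-0.03,0],100]
  force: 40

```text
time: 2.2
ee_pos: [0.4236, 0.1312, 0.2315]
tcp_rot: [180.0, 0.0, 166.0]
wrist_force: [0.2, 1.0, -0.1]
opening: 0.0853
grasp_force: 0.0
```

```bash
cat > go.py <<'E'
import sys
from h import *
o=get_obs(); e=np.array(o["ee_pos"]); yaw=o["tcp_rot"][2]
x,y,z,ty=map(float,sys.argv[1:5])
d=np.array([x,y,z])-e; r=np.radians(ty)
print("t",round(o["time"],2),"q6",round(o["q"][5],1),"pos",np.round(e,4),"rot",np.round(o["tcp_rot"],2),"open",round(o["opening"],4),"gf",round(o["grasp_force"],1),"wf",np.round(o["wrist_force"],1))
dy=(ty-yaw+180)%360-180
c=[d[0]*np.cos(r)+d[1]*np.sin(r), d[0]*np.sin(r)-d[1]*np.cos(r), -d[2]]
print("az",round(-dy,2),"shift after turn",np.round(c,4))
E
python3 go.py .636 -.219 .231 166
```

```text
t 2.2 q6 31.2 pos [0.4236 0.1312 0.2315] rot [1.7997e+02 4.0000e-02 1.6599e+02] open 0.0853 gf 0.0 wf [ 0.2  1.  -0.1]
az -0.01 shift after turn [-0.2908 -0.2884  0.0005]
```

Emit:
servo_tool:
  moves:
    - [[0,0,0],[-0.03,-0.03,0],100]
    - [[0,0,0],[-0.03,-0.03,0],100]
    - [[0,0,0],[-0.03,-0.03,0],100]
    - [[0,0,0],[-0.03,-0.03,0],100]
    - [[0,0,0],[-0.03,-0.03,0],100]
    - [[0,0,0],[-0.03,-0.03,0],100]
    - [[0,0,0],[-0.03,-0.03,0],100]
    - [[0,0,0],[-0.03,-0.03,0],100]
    - [[0,0,0],[-0.03,-0.03,0],100]
    - [[0,0,0],[-0.015,-0.015,0],100]
    - [[0,0,0],[-0.005,-0.005,0],100]
    - [[0,0,0],[0,0,0],100]

```text
time: 3.4
ee_pos: [0.6342, -0.2192, 0.2306]
tcp_rot: [180.0, -0.1, 165.9]
wrist_force: [0.6, -0.2, 0.5]
opening: 0.0854
grasp_force: 0.0
```

```bash
python3 go.py .636 -.2187 .150 166
```

```text
t 3.4 q6 -5.0 pos [ 0.6342 -0.2192  0.2306] rot [ 1.7999e+02 -6.0000e-02  1.6593e+02] open 0.0854 gf 0.0 wf [ 0.6 -0.2  0.5]
az -0.07 shift after turn [-0.0017  0.0009  0.0806]
```

Emit:
servo_tool:
  moves:
    - [[0,0,0],[-0.0017,0.001,0.01],100]
    - [[0,0,0],[0,0,0.015],100]
    - [[0,0,0],[0,0,0.015],100]
    - [[0,0,0],[0,0,0.015],100]
    - [[0,0,0],[0,0,0.015],100]
    - [[0,0,0],[0,0,0.01],100]
    - [[0,0,0],[0,0,0],80]
    - [[0,0,0],[0,0,0],60]
    - [[0,0,0],[0,0,0],50]
    - [[0,0,0],[0,0,0],40]
    - [[0,0,0],[0,0,0],20]
    - [[0,0,0],[0,0,0],20]

```text
time: 4.6
ee_pos: [0.6364, -0.2183, 0.1525]
tcp_rot: [180.0, 0.1, 166.0]
wrist_force: [-0.5, -0.5, 5.5]
opening: 0.0393
grasp_force: 41.1
```

```bash
python3 go.py .4845 -.0107 .25 166
```

```text
t 4.6 q6 -4.9 pos [ 0.6364 -0.2183  0.1525] rot [1.8000e+02 1.1000e-01 1.6598e+02] open 0.0393 gf 41.1 wf [-0.5 -0.5  5.5]
az -0.02 shift after turn [ 0.1976  0.1647 -0.0975]
```

Emit:
servo_tool:
  moves:
    - [[0,0,0],[0,0,-0.004],20]
    - [[0,0,0],[0,0,-0.008],20]
    - [[0,0,0],[0,0,-0.012],20]
    - [[0,0,0],[0,0,-0.01],20]
    - [[0,0,0],[0.006,0.005,-0.006],20]
    - [[0,0,0],[0.018,0.015,0],20]
    - [[0,0,0],[0.03,0.025,0],20]
    - [[0,0,0],[0.03,0.025,0],20]
    - [[0,0,0],[0.03,0.025,0],20]
    - [[0,0,0],[0.03,0.025,0],20]
    - [[0,0,0],[0.03,0.025,0],20]
    - [[0,0,0],[0.018,0.015,0],20]

```text
time: 5.8
ee_pos: [0.4866, -0.0145, 0.192]
tcp_rot: [180.0, 0.0, 166.0]
wrist_force: [0.9, 0.3, -0.2]
opening: 0.0394
grasp_force: 40.5
```

```bash
python3 go.py .4845 -.0107 .021 166
```

```text
t 5.8 q6 12.2 pos [ 0.4866 -0.0145  0.192 ] rot [1.7997e+02 4.0000e-02 1.6604e+02] open 0.0394 gf 40.5 wf [ 0.9  0.3 -0.2]
az 0.04 shift after turn [0.003  0.0032 0.171 ]
```

Emit:
servo_tool:
  moves:
    - [[0,0,0],[0.002,0.002,0.01],20]
    - [[0,0,0],[0.001,0.001,0.02],20]
    - [[0,0,0],[0,0,0.03],20]
    - [[0,0,0],[0,0,0.03],20]
    - [[0,0,0],[0,0,0.03],20]
    - [[0,0,0],[0,0,0.02],20]
    - [[0,0,0],[0,0,0.015],20]
    - [[0,0,0],[0,0,0.008],20]
    - [[0,0,0],[0,0,0.004],20]
    - [[0,0,0],[0,0,0],20]
    - [[0,0,0],[0,0,0],20]

```text
time: 6.9
ee_pos: [0.4869, -0.0128, 0.0252]
tcp_rot: [180.0, 0.1, 166.0]
wrist_force: [0.3, 0.4, -1.6]
opening: 0.0395
grasp_force: 40.6
```

```bash
python3 go.py .4845 -.0107 .018 166
cat > look.py <<'E'
import sys
from h import *
tag=sys.argv[1]
for n in ("top","scene"):
    im,d=camera(n); cv2.imwrite(f"pics/{n}{tag}.png",im[:,:,::-1]); P=cloud(n,d); x,y,z=P[...,0],P[...,1],P[...,2]
    for s in sys.argv[2:]:
        cx,cy,r,lo,hi=map(float,s.split(","))
        m=(np.hypot(x-cx,y-cy)<r)&(d>0)&(z>lo)&(z<hi)
        if m.sum()>5: rect(P,m,n+" "+s)
E
python3 look.py 1 .635,-.218,.04,.132,.146 .4845,-.0107,.04,.001,.03 .4845,-.0107,.04,.04,.056
```

```text
t 6.9 q6 12.5 pos [ 0.4869 -0.0128  0.0252] rot [1.7998e+02 8.0000e-02 1.6598e+02] open 0.0395 gf 40.6 wf [ 0.3  0.4 -1.6]
az -0.02 shift after turn [0.0028 0.0015 0.0072]
top .635,-.218,.04,.132,.146 301 c [ 633.2 -217. ] size [42.  42.5] ang 53.8 mean [ 632.8 -216.5] z 0.1378
scene .635,-.218,.04,.132,.146 259 c [ 635.4 -217. ] size [44.2 44.3] ang 51.7 mean [ 637.7 -216.9] z 0.1383
scene .4845,-.0107,.04,.001,.03 243 c [493.4 -12.2] size [75.6 61.1] ang 74.4 mean [498.3 -14.3] z 0.0059
scene .4845,-.0107,.04,.04,.056 176 c [492.1 -12.1] size [63.2 43.4] ang 62.8 mean [495.4 -12.8] z 0.0529
```

Emit:
servo_tool:
  moves:
    - [[0,0,0],[0.003,0.0015,0.002],20]
    - [[0,0,0],[0,0,0.002],20]
    - [[0,0,0],[0,0,0.001],20]
    - [[0,0,0],[0,0,0.001],20]
    - [[0,0,0],[0,0,0.0005],20]
    - [[0,0,0],[0,0,0],20]
    - [[0,0,0],[0,0,0],20]

```text
time: 7.7
ee_pos: [0.4837, -0.0106, 0.0185]
tcp_rot: [180.0, 0.0, 166.0]
wrist_force: [-3.5, -0.4, 6.3]
opening: 0.0398
grasp_force: 41.4
```

```bash
python3 go.py .4845 -.0107 .018 166
```

```text
t 7.7 q6 12.8 pos [ 0.4837 -0.0106  0.0185] rot [1.7999e+02 1.0000e-02 1.6599e+02] open 0.0398 gf 41.4 wf [-3.5 -0.4  6.3]
az -0.01 shift after turn [-0.0008  0.0001  0.0005]
```

Contact. I'll release and rise.

Emit:
servo_tool:
  moves:
    - [[0,0,0],[0,0,0],50]
    - [[0,0,0],[0,0,0],60]
    - [[0,0,0],[0,0,0],80]
    - [[0,0,0],[0,0,0],100]
    - [[0,0,0],[0,0,0],100]
    - [[0,0,0],[0,0,0],100]
    - [[0,0,0],[0,0,-0.01],100]
    - [[0,0,0],[0,0,-0.03],100]
    - [[0,0,0],[0,0,-0.04],100]
    - [[0,0,0],[0,0,-0.04],100]
    - [[0,0,0],[0,0,-0.04],100]
    - [[0,0,0],[0,0,-0.02],100]

```text
time: 8.9
ee_pos: [0.4845, -0.0106, 0.2024]
tcp_rot: [179.9, 0.3, 166.0]
wrist_force: [0.7, 0.1, 0.4]
opening: 0.0853
grasp_force: 0.0
```

```bash
python3 go.py .6345 -.217 .19 143.5; python3 look.py 2 .635,-.218,.04,.132,.146 .4845,-.0107,.04,.04,.056
```

```text
t 8.9 q6 12.8 pos [ 0.4845 -0.0106  0.2024] rot [179.94   0.27 165.99] open 0.0853 gf 0.0 wf [0.7 0.1 0.4]
az 22.49 shift after turn [-0.2434 -0.0767  0.0124]
top .635,-.218,.04,.132,.146 301 c [ 633.2 -216.7] size [41.8 42.9] ang 54.4 mean [ 632.6 -216.4] z 0.138
scene .635,-.218,.04,.132,.146 261 c [ 635.2 -216.9] size [43.7 44.2] ang 54.0 mean [ 638.  -217.3] z 0.1383
scene .4845,-.0107,.04,.04,.056 140 c [485.7 -10. ] size [39.4 42.4] ang 78.0 mean [488.6 -10.8] z 0.0482
```

Emit:
servo_tool:
  moves:
    - [[0,0,7.3],[0,0,0],100]
    - [[0,0,7.3],[0,0,0],100]
    - [[0,0,7.4],[0,0,0],100]
    - [[0,0,0],[-0.02,-0.006,0],100]
    - [[0,0,0],[-0.04,-0.0125,0],100]
    - [[0,0,0],[-0.04,-0.0125,0],100]
    - [[0,0,0],[-0.04,-0.0125,0],100]
    - [[0,0,0],[-0.04,-0.0125,0],100]
    - [[0,0,0],[-0.035,-0.011,0],100]
    - [[0,0,0],[-0.02,-0.007,0],100]
    - [[0,0,0],[-0.008,-0.0027,0],100]
    - [[0,0,0],[0,0,0],100]

```text
time: 10.2
ee_pos: [0.6351, -0.216, 0.1966]
tcp_rot: [-180.0, -0.1, 143.9]
wrist_force: [0.1, 0.5, -0.1]
opening: 0.0857
grasp_force: 0.0
```

```bash
python3 go.py .6343 -.217 .109 144
```

```text
t 10.2 q6 17.3 pos [ 0.6351 -0.216   0.1966] rot [-1.7997e+02 -1.0000e-01  1.4393e+02] open 0.0857 gf 0.0 wf [ 0.1  0.5 -0.1]
az -0.07 shift after turn [ 0.     -0.0013  0.0876]
```

Emit:
servo_tool:
  moves:
    - [[0,0,0],[0,-0.0013,0.01],100]
    - [[0,0,0],[0,0,0.016],100]
    - [[0,0,0],[0,0,0.016],100]
    - [[0,0,0],[0,0,0.016],100]
    - [[0,0,0],[0,0,0.016],100]
    - [[0,0,0],[0,0,0.012],100]
    - [[0,0,0],[0,0,0],80]
    - [[0,0,0],[0,0,0],60]
    - [[0,0,0],[0,0,0],50]
    - [[0,0,0],[0,0,0],40]
    - [[0,0,0],[0,0,0],20]
    - [[0,0,0],[0,0,0],20]

```text
time: 11.4
ee_pos: [0.635, -0.2167, 0.1131]
tcp_rot: [180.0, 0.1, 144.0]
wrist_force: [-0.2, 1.1, 6.6]
opening: 0.0413
grasp_force: 42.2
```

```bash
python3 go.py .3998 -.3308 .15 144
```

```text
t 11.4 q6 17.2 pos [ 0.635  -0.2167  0.1131] rot [1.7996e+02 1.1000e-01 1.4398e+02] open 0.0413 gf 42.2 wf [-0.2  1.1  6.6]
az -0.02 shift after turn [ 0.1232 -0.2305 -0.0369]
```

Emit:
servo_tool:
  moves:
    - [[0,0,0],[0,0,-0.004],20]
    - [[0,0,0],[0,0,-0.008],20]
    - [[0,0,0],[0,0,-0.012],20]
    - [[0,0,0],[0,0,-0.01],20]
    - [[0,0,0],[0.003,-0.0055,-0.004],20]
    - [[0,0,0],[0.01,-0.019,0],20]
    - [[0,0,0],[0.018,-0.034,0],20]
    - [[0,0,0],[0.02,-0.037,0],20]
    - [[0,0,0],[0.02,-0.037,0],20]
    - [[0,0,0],[0.018,-0.034,0],20]
    - [[0,0,0],[0.016,-0.03,0],20]
    - [[0,0,0],[0.01,-0.018,0],20]

```text
time: 12.6
ee_pos: [0.4129, -0.3233, 0.1503]
tcp_rot: [-180.0, 0.0, 143.9]
wrist_force: [0.4, 0.2, -1.4]
opening: 0.041
grasp_force: 41.3
```

```bash
python3 go.py .3998 -.3308 .021 144
```

```text
t 12.6 q6 -2.0 pos [ 0.4129 -0.3233  0.1503] rot [-1.7998e+02  2.0000e-02  1.4390e+02] open 0.041 gf 41.3 wf [ 0.4  0.2 -1.4]
az -0.1 shift after turn [ 0.0062 -0.0137  0.1293]
```

Emit:
servo_tool:
  moves:
    - [[0,0,0],[0.005,-0.01,0.005],20]
    - [[0,0,0],[0.002,-0.004,0.01],20]
    - [[0,0,0],[0,0,0.02],20]
    - [[0,0,0],[0,0,0.025],20]
    - [[0,0,0],[0,0,0.025],20]
    - [[0,0,0],[0,0,0.018],20]
    - [[0,0,0],[0,0,0.01],20]
    - [[0,0,0],[0,0,0.005],20]
    - [[0,0,0],[0,0,0],20]
    - [[0,0,0],[0,0,0],20]

```text
time: 13.6
ee_pos: [0.402, -0.3299, 0.0326]
tcp_rot: [-180.0, 0.1, 144.0]
wrist_force: [-0.5, 0.5, -2.5]
opening: 0.0414
grasp_force: 41.3
```

```bash
python3 go.py .3998 -.3308 .021 144
```

```text
t 13.6 q6 -3.4 pos [ 0.402  -0.3299  0.0326] rot [-1.80e+02  7.00e-02  1.44e+02] open 0.0414 gf 41.3 wf [-0.5  0.5 -2.5]
az -0.0 shift after turn [ 0.0012 -0.002   0.0116]
```

Emit:
servo_tool:
  moves:
    - [[0,0,0],[0.001,-0.002,0.004],20]
    - [[0,0,0],[0,0,0.003],20]
    - [[0,0,0],[0,0,0.002],20]
    - [[0,0,0],[0,0,0.001],20]
    - [[0,0,0],[0,0,0.001],20]
    - [[0,0,0],[0,0,0.0005],20]
    - [[0,0,0],[0,0,0],20]
    - [[0,0,0],[0,0,0],20]

```text
time: 14.4
ee_pos: [0.3994, -0.3307, 0.0211]
tcp_rot: [-180.0, 0.0, 144.0]
wrist_force: [-2.9, 2.6, 6.0]
opening: 0.0415
grasp_force: 42.1
```

```bash
python3 go.py .3998 -.3308 .021 144
```

```text
t 14.4 q6 -3.6 pos [ 0.3994 -0.3307  0.0211] rot [-1.7999e+02  2.0000e-02  1.4398e+02] open 0.0415 gf 42.1 wf [-2.9  2.6  6. ]
az -0.02 shift after turn [-0.0004  0.0002  0.0001]
```

Emit:
servo_tool:
  moves:
    - [[0,0,0],[0,0,0],50]
    - [[0,0,0],[0,0,0],60]
    - [[0,0,0],[0,0,0],80]
    - [[0,0,0],[0,0,0],100]
    - [[0,0,0],[0,0,0],100]
    - [[0,0,0],[0,0,0],100]
    - [[0,0,0],[0,0,-0.01],100]
    - [[0,0,0],[0,0,-0.03],100]
    - [[0,0,0],[0,0,-0.04],100]
    - [[0,0,0],[0,0,-0.04],100]
    - [[0,0,0],[0,0,-0.02],100]
    - [[0,0,0],[0,0,0],100]

```text
time: 15.6
ee_pos: [0.4005, -0.3317, 0.1646]
tcp_rot: [-180.0, 0.3, 144.0]
wrist_force: [0.0, -0.3, -0.3]
opening: 0.0848
grasp_force: 0.0
```

```bash
python3 look.py 3 .635,-.218,.05,.09,.102 .635,-.218,.06,.056,.068  .4,-.331,.04,.04,.052 .4,-.331,.05,.007,.02; python3 go.py .634 -.217 .161 144
```

```text
top .635,-.218,.05,.09,.102 254 c [ 634. -217.] size [43.2 44.9] ang 86.9 mean [ 633.3 -217.1] z 0.0959
top .635,-.218,.06,.056,.068 280 c [ 633.6 -217.4] size [68.7 71.1] ang 83.3 mean [ 626.4 -211.8] z 0.0618
top .4,-.331,.04,.04,.052 283 c [ 398.8 -330. ] size [42.6 41.8] ang 55.7 mean [ 398.7 -329.5] z 0.0461
top .4,-.331,.05,.007,.02 265 c [ 394.1 -327.2] size [95.7 84.9] ang 48.6 mean [ 393.4 -321.5] z 0.0108
scene .635,-.218,.05,.09,.102 231 c [ 636.1 -217.5] size [45.3 46.2] ang 47.6 mean [ 638.1 -217.7] z 0.0963
scene .635,-.218,.06,.056,.068 275 c [ 641.4 -218.2] size [70.  59.8] ang 84.4 mean [ 650.2 -218.6] z 0.0625
scene .4,-.331,.04,.04,.052 171 c [ 400.8 -329.4] size [43.7 44.5] ang 53.8 mean [ 403.7 -329.4] z 0.0464
scene .4,-.331,.05,.007,.02 205 c [ 406.9 -329.1] size [84.3 95.7] ang 1.7 mean [ 414.2 -331.3] z 0.0116
t 15.7 q6 -3.6 pos [ 0.3995 -0.3308  0.1607] rot [-1.8000e+02  5.0000e-02  1.4399e+02] open 0.0851 gf 0.0 wf [-0.7  0.7 -1.1]
az -0.01 shift after turn [-0.1228  0.2299 -0.0003]
```

Emit:
servo_tool:
  moves:
    - [[0,0,0],[-0.01,0.019,0],100]
    - [[0,0,0],[-0.02,0.037,0],100]
    - [[0,0,0],[-0.02,0.037,0],100]
    - [[0,0,0],[-0.02,0.037,0],100]
    - [[0,0,0],[-0.02,0.037,0],100]
    - [[0,0,0],[-0.018,0.034,0],100]
    - [[0,0,0],[-0.01,0.019,0],100]
    - [[0,0,0],[-0.005,0.01,0],100]
    - [[0,0,0],[0,0,0],100]
    - [[0,0,0],[0,0,0],100]

```text
time: 16.7
ee_pos: [0.6332, -0.2174, 0.1597]
tcp_rot: [-180.0, -0.1, 144.0]
wrist_force: [0.3, -0.8, -0.4]
opening: 0.0856
grasp_force: 0.0
```

```bash
python3 go.py .635 -.2172 .070 144
```

```text
t 16.7 q6 17.1 pos [ 0.6332 -0.2174  0.1597] rot [-1.7996e+02 -7.0000e-02  1.4397e+02] open 0.0856 gf 0.0 wf [ 0.3 -0.8 -0.4]
az -0.03 shift after turn [-0.0013  0.0012  0.0897]
```

Emit:
servo_tool:
  moves:
    - [[0,0,0],[-0.001,0.001,0.01],100]
    - [[0,0,0],[0,0,0.018],100]
    - [[0,0,0],[0,0,0.018],100]
    - [[0,0,0],[0,0,0.018],100]
    - [[0,0,0],[0,0,0.014],100]
    - [[0,0,0],[0,0,0.01],100]
    - [[0,0,0],[0,0,0],80]
    - [[0,0,0],[0,0,0],60]
    - [[0,0,0],[0,0,0],50]
    - [[0,0,0],[0,0,0],40]
    - [[0,0,0],[0,0,0],20]
    - [[0,0,0],[0,0,0],20]

```text
time: 17.9
ee_pos: [0.6361, -0.2171, 0.0737]
tcp_rot: [180.0, 0.1, 144.0]
wrist_force: [-1.9, -0.4, 6.3]
opening: 0.0444
grasp_force: 41.8
```

```bash
python3 go.py .6142 .2443 .16 144
```

```text
t 17.9 q6 17.2 pos [ 0.6361 -0.2171  0.0737] rot [1.7998e+02 1.2000e-01 1.4398e+02] open 0.0444 gf 41.8 wf [-1.9 -0.4  6.3]
az -0.02 shift after turn [ 0.2889  0.3604 -0.0863]
```

Emit:
servo_tool:
  moves:
    - [[0,0,0],[0,0,0],20]
    - [[0,0,0],[0,0,-0.004],20]
    - [[0,0,0],[0,0,-0.008],20]
    - [[0,0,0],[0,0,-0.014],20]
    - [[0,0,0],[0,0,-0.018],20]
    - [[0,0,0],[0,0,-0.014],20]
    - [[0,0,0],[0.004,0.005,-0.008],20]
    - [[0,0,0],[0.01,0.0125,0],20]
    - [[0,0,0],[0.016,0.02,0],20]
    - [[0,0,0],[0.02,0.025,0],20]
    - [[0,0,0],[0.022,0.0275,0],20]
    - [[0,0,0],[0.022,0.0275,0],20]
  force: 60

```text
time: 19.1
ee_pos: [0.6277, -0.064, 0.1374]
tcp_rot: [-180.0, -0.1, 144.0]
wrist_force: [-0.7, 0.1, -3.1]
opening: 0.0442
grasp_force: 61.5
```

Emit:
servo_tool:
  moves:
    - [[0,0,0],[0.022,0.0275,0],20]
    - [[0,0,0],[0.022,0.0275,0],20]
    - [[0,0,0],[0.022,0.0275,0],20]
    - [[0,0,0],[0.022,0.0275,0],20]
    - [[0,0,0],[0.022,0.0275,0],20]
    - [[0,0,0],[0.022,0.0275,0],20]
    - [[0,0,0],[0.022,0.0275,0],20]
    - [[0,0,0],[0.018,0.0225,0],20]
    - [[0,0,0],[0.012,0.015,0],20]
    - [[0,0,0],[0.005,0.0065,0],20]
    - [[0,0,0],[0,0,0],20]
    - [[0,0,0],[0,0,0],20]

```text
time: 20.3
ee_pos: [0.6148, 0.2351, 0.1382]
tcp_rot: [-180.0, 0.0, 144.0]
wrist_force: [0.2, 0.2, -3.1]
opening: 0.0439
grasp_force: 61.6
```

```bash
python3 go.py .6142 .2443 .0237 144
```

```text
t 20.3 q6 57.0 pos [0.6148 0.2351 0.1382] rot [-1.7997e+02  1.0000e-02  1.4395e+02] open 0.0439 gf 61.6 wf [ 0.2  0.2 -3.1]
az -0.05 shift after turn [0.0059 0.0071 0.1145]
```

Emit:
servo_tool:
  moves:
    - [[0,0,0],[0.004,0.005,0.005],20]
    - [[0,0,0],[0.002,0.002,0.012],20]
    - [[0,0,0],[0,0,0.022],20]
    - [[0,0,0],[0,0,0.024],20]
    - [[0,0,0],[0,0,0.02],20]
    - [[0,0,0],[0,0,0.014],20]
    - [[0,0,0],[0,0,0.006],20]
    - [[0,0,0],[0,0,0.002],20]
    - [[0,0,0],[0,0,0],20]
    - [[0,0,0],[0,0,0],20]

```text
time: 21.3
ee_pos: [0.6146, 0.2454, 0.0344]
tcp_rot: [179.9, 0.1, 144.0]
wrist_force: [-0.2, 0.6, -3.0]
opening: 0.0444
grasp_force: 61.6
```

```bash
python3 go.py .6142 .2443 .0237 144; python3 look.py 4 .614,.244,.07,.014,.03 .635,-.217,.05,.05,.06; python3 -c "
import cv2;a=cv2.imread('pics/scene4.png')[170:250,350:470];cv2.imwrite('pics/c4.png',cv2.resize(a,None,fx=5,fy=5,interpolation=2))"
```

```text
t 21.3 q6 57.8 pos [0.6146 0.2454 0.0344] rot [1.7992e+02 5.0000e-02 1.4398e+02] open 0.0444 gf 61.6 wf [-0.2  0.6 -3. ]
az -0.02 shift after turn [-0.0003 -0.0011  0.0107]
top .614,.244,.07,.014,.03 167 c [601.5 230.9] size [78.1 69.1] ang 50.5 mean [605.7 239. ] z 0.0222
top .635,-.217,.05,.05,.06 352 c [ 635.2 -218.1] size [50.5 50.7] ang 0.0 mean [ 634.5 -217.7] z 0.0539
scene .614,.244,.07,.014,.03 200 c [628.5 245.7] size [86.  52.2] ang 51.5 mean [629.7 236.3] z 0.0227
scene .635,-.217,.05,.05,.06 316 c [ 636.2 -217.7] size [52.8 49.5] ang 1.3 mean [ 639.  -217.9] z 0.0544
```

View pics/c4.png

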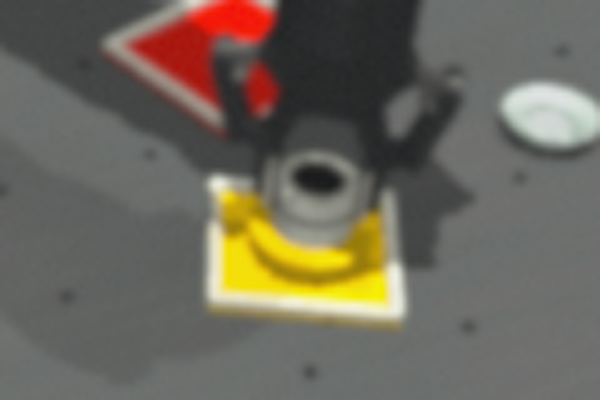

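The crop shows the coupler upright in the fingers, just above the middle of the yellow tray. I'll lower it.

Emit:
servo_tool:
  moves:
    - [[0,0,0],[0,-0.001,0.004],20]
    - [[0,0,0],[0,0,0.003],20]
    - [[0,0,0],[0,0,0.0015],20]
    - [[0,0,0],[0,0,0.001],20]
    - [[0,0,0],[0,0,0.001],20]
    - [[0,0,0],[0,0,0.0005],20]
    - [[0,0,0],[0,0,0],20]
    - [[0,0,0],[0,0,0],20]

```text
time: 22.2
ee_pos: [0.6132, 0.2443, 0.0239]
tcp_rot: [180.0, 0.0, 144.0]
wrist_force: [-7.2, -2.8, 8.8]
opening: 0.0441
grasp_force: 62.6
```

```bash
python3 go.py .6142 .2443 .0237 144
```

```text
t 22.2 q6 57.7 pos [0.6132 0.2443 0.0239] rot [1.7998e+02 1.0000e-02 1.4399e+02] open 0.0441 gf 62.6 wf [-7.2 -2.8  8.8]
az -0.01 shift after turn [-0.0008  0.0006  0.0002]
```

Emit:
servo_tool:
  moves:
    - [[0,0,0],[0,0,0],52]
    - [[0,0,0],[0,0,0],60]
    - [[0,0,0],[0,0,0],80]
    - [[0,0,0],[0,0,0],100]
    - [[0,0,0],[0,0,0],100]
    - [[0,0,0],[0,0,0],100]
    - [[0,0,0],[0,0,-0.01],100]
    - [[0,0,0],[0,0,-0.03],100]
    - [[0,0,0],[0,0,-0.04],100]
    - [[0,0,0],[0,0,-0.03],100]
    - [[0,0,0],[0,0,-0.01],100]
    - [[0,0,0],[0,0,0],100]

```text
time: 23.4
ee_pos: [0.6143, 0.2447, 0.1446]
tcp_rot: [179.8, 0.1, 144.0]
wrist_force: [0.2, 0.1, -0.9]
opening: 0.0853
grasp_force: 0.0
```

```bash
python3 look.py 5 .635,-.218,.05,.05,.06 .614,.244,.04,.042,.052 .635,-.218,.06,.016,.03; python3 go.py .6355 -.2178 .14 144; python3 -c "
import cv2;a=cv2.imread('pics/top5.png')[140:220,360:480];cv2.imwrite('pics/c5.png',cv2.resize(a,None,fx=5,fy=5,interpolation=2))"
```

```text
top .635,-.218,.05,.05,.06 354 c [ 635.1 -217.8] size [50.  50.5] ang 0.0 mean [ 634.6 -217.6] z 0.0539
top .614,.244,.04,.042,.052 56 c [599.6 250.1] size [41.9 16.3] ang 64.6 mean [599.7 252.4] z 0.0458
top .635,-.218,.06,.016,.03 386 c [ 635.4 -218. ] size [86.5 88. ] ang 68.3 mean [ 628.4 -212.7] z 0.0198
scene .635,-.218,.05,.05,.06 313 c [ 637.2 -217.5] size [52.6 49.5] ang 1.6 mean [ 638.9 -217.8] z 0.0544
scene .614,.244,.04,.042,.052 147 c [615.3 245.5] size [44.6 46.2] ang 8.8 mean [615.9 244.2] z 0.0464
scene .635,-.218,.06,.016,.03 401 c [ 640.2 -217.7] size [86.2 81.2] ang 79.1 mean [ 651.9 -219.5] z 0.0206
t 23.5 q6 57.7 pos [0.6132 0.2442 0.1412] rot [-1.7994e+02 -4.0000e-02  1.4398e+02] open 0.0853 gf 0.0 wf [-0.8  0.5 -0.3]
az -0.02 shift after turn [-0.2896 -0.3607  0.0012]
```

View pics/c5.png

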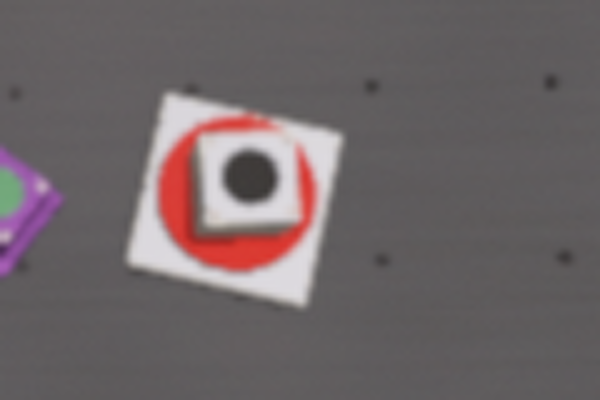

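Run:
```python
from h import *
for n in ("top","scene","top"):
    im,d=camera(n); P=cloud(n,d); x,y,z=P[...,0],P[...,1],P[...,2]
    # white top at z .054, use colour+known plane: project pixel rays onto z=.054
    c=calibration(n);K=np.array(c["camera_matrix"]);R=np.array(c["R"]);t=np.array(c["t"]);C=-R.T@t
    m=((np.hypot(x-.635,y+.218)<.05)&(z>.051)&(z<.058)).astype(np.uint8)
    v,u=np.nonzero(m); r=np.stack([(u-K[0,2])/K[0,0],(v-K[1,2])/K[1,1],np.ones(len(u))],-1)@R
    p=(C+r*((.054-C[2])/r[:,2])[:,None])[:,:2]*1000
    res=[]
    for a in np.arange(-45,45,1.):
        q=p@np.array([[np.cos(np.radians(a)),-np.sin(np.radians(a))],[np.sin(np.radians(a)),np.cos(np.radians(a))]])
        w=np.percentile(q,98,axis=0)-np.percentile(q,2,axis=0); k=(np.abs(q-np.median(q,0))**8).mean(); res.append((k,w.prod(),a))
    print(n,sorted(res)[:3],sorted(res,key=lambda r:r[1])[:3],p.mean(0))
```

```text
top [(np.float64(17117784918.835415), np.float64(2289.156679982613), np.float64(2.0)), (np.float64(17152249474.789972), np.float64(2264.6901143883524), np.float64(3.0)), (np.float64(17160466646.839838), np.float64(2313.0263394937456), np.float64(1.0))] [(np.float64(17152249474.789972), np.float64(2264.6901143883524), np.float64(3.0)), (np.float64(17267845025.205402), np.float64(2268.4147685079843), np.float64(4.0)), (np.float64(17392638024.70249), np.float64(2271.245882052101), np.float64(5.0))] [ 634.76927296 -217.49774214]
scene [(np.float64(19805490976.0911), np.float64(2359.21812711689), np.float64(0.0)), (np.float64(19831210988.899036), np.float64(2354.089905123737), np.float64(1.0)), (np.float64(19887424079.614716), np.float64(2341.042854520597), np.float64(-1.0))] [(np.float64(19887424079.614716), np.float64(2341.042854520597), np.float64(-1.0)), (np.float64(19831210988.899036), np.float64(2354.089905123737), np.float64(1.0)), (np.float64(20373237950.455868), np.float64(2357.733091583518), np.float64(4.0))] [ 637.85291621 -217.71674238]
top [(np.float64(17645320545.43746), np.float64(2292.4192455848843), np.float64(2.0)), (np.float64(17688859494.53183), np.float64(2306.701845872399), np.float64(1.0)), (np.float64(17700648606.371986), np.float64(2286.740270758605), np.float64(3.0))] [(np.float64(17700648606.371986), np.float64(2286.740270758605), np.float64(3.0)), (np.float64(17839110529.801765), np.float64(2291.5160439443866), np.float64(4.0)), (np.float64(17645320545.43746), np.float64(2292.4192455848843), np.float64(2.0))] [ 634.44515951 -217.63461436]
```

```bash
python3 go.py .6357 -.2177 .13 182
```

```text
t 23.65 q6 57.7 pos [0.6128 0.2441 0.1404] rot [-1.7987e+02 -8.0000e-02  1.4398e+02] open 0.0857 gf 0.0 wf [ 0.6 -0.6  0.3]
az -38.02 shift after turn [-0.0067 -0.4623  0.0104]
```

Emit:
servo_tool:
  moves:
    - [[0,0,-7.6],[0,0,0],100]
    - [[0,0,-7.6],[0,0,0],100]
    - [[0,0,-7.6],[0,0,0],100]
    - [[0,0,-7.6],[0,0,0],100]
    - [[0,0,-7.6],[0,0,0],100]
    - [[0,0,0],[0,-0.02,0],100]
    - [[0,0,0],[-0.001,-0.04,0],100]
    - [[0,0,0],[-0.001,-0.04,0],100]
    - [[0,0,0],[-0.001,-0.04,0],100]
    - [[0,0,0],[-0.001,-0.04,0],100]
    - [[0,0,0],[-0.001,-0.04,0],100]
    - [[0,0,0],[-0.001,-0.04,0],100]
  force: 60

```text
time: 24.85
ee_pos: [0.6277, -0.0178, 0.1416]
tcp_rot: [-180.0, -0.1, -178.2]
wrist_force: [0.6, -0.3, -0.0]
opening: 0.0851
grasp_force: 0.0
```

Emit:
servo_tool:
  moves:
    - [[0,0,0],[-0.001,-0.04,0],100]
    - [[0,0,0],[0,-0.04,0],100]
    - [[0,0,0],[0,-0.04,0],100]
    - [[0,0,0],[0,-0.04,0],100]
    - [[0,0,0],[0,-0.03,0],100]
    - [[0,0,0],[0,-0.01,0],100]
    - [[0,0,0],[0,0,0],100]
    - [[0,0,0],[0,0,0],100]

```text
time: 25.65
ee_pos: [0.636, -0.2146, 0.1419]
tcp_rot: [180.0, -0.0, -178.1]
wrist_force: [-0.3, 1.1, 0.7]
opening: 0.0856
grasp_force: 0.0
```

```bash
python3 go.py .6357 -.2177 .028 182
```

```text
t 25.65 q6 -20.6 pos [ 0.636  -0.2146  0.1419] rot [ 1.7997e+02 -4.0000e-02 -1.7807e+02] open 0.0856 gf 0.0 wf [-0.3  1.1  0.7]
az -0.07 shift after turn [ 0.0004 -0.0031  0.1139]
```

Emit:
servo_tool:
  moves:
    - [[0,0,0],[0,-0.003,0.01],100]
    - [[0,0,0],[0,0,0.02],100]
    - [[0,0,0],[0,0,0.025],100]
    - [[0,0,0],[0,0,0.025],100]
    - [[0,0,0],[0,0,0.017],100]
    - [[0,0,0],[0,0,0.01],100]
    - [[0,0,0],[0,0,0.005],100]
    - [[0,0,0],[0,0,0],80]
    - [[0,0,0],[0,0,0],60]
    - [[0,0,0],[0,0,0],50]
    - [[0,0,0],[0,0,0],30]
    - [[0,0,0],[0,0,0],30]

```text
time: 26.85
ee_pos: [0.6372, -0.2184, 0.0318]
tcp_rot: [-180.0, 0.1, -178.0]
wrist_force: [-0.2, 0.3, 6.5]
opening: 0.0488
grasp_force: 64.4
```

```bash
python3 go.py .4325 .2957 .13 182
```

```text
t 26.85 q6 -20.9 pos [ 0.6372 -0.2184  0.0318] rot [-1.7996e+02  1.3000e-01 -1.7802e+02] open 0.0488 gf 64.4 wf [-0.2  0.3  6.5]
az -0.02 shift after turn [ 0.1867  0.5209 -0.0982]
```

Emit:
servo_tool:
  moves:
    - [[0,0,0],[0,0,-0.004],30]
    - [[0,0,0],[0,0,-0.008],30]
    - [[0,0,0],[0,0,-0.016],30]
    - [[0,0,0],[0,0,-0.02],30]
    - [[0,0,0],[0,0,-0.02],30]
    - [[0,0,0],[0,0,-0.014],30]
    - [[0,0,0],[0.0025,0.007,-0.008],30]
    - [[0,0,0],[0.005,0.014,0],30]
    - [[0,0,0],[0.009,0.025,0],30]
    - [[0,0,0],[0.012,0.0335,0],30]
    - [[0,0,0],[0.012,0.0335,0],30]
    - [[0,0,0],[0.012,0.0335,0],30]

```text
time: 28.05
ee_pos: [0.5778, -0.072, 0.12]
tcp_rot: [180.0, -0.0, -178.0]
wrist_force: [0.6, -0.4, -3.5]
opening: 0.0488
grasp_force: 63.4
```

Emit:
servo_tool:
  moves:
    - [[0,0,0],[0.012,0.0335,0],30]
    - [[0,0,0],[0.012,0.0335,0],30]
    - [[0,0,0],[0.012,0.0335,0],30]
    - [[0,0,0],[0.012,0.0335,0],30]
    - [[0,0,0],[0.012,0.0335,0],30]
    - [[0,0,0],[0.012,0.0335,0],30]
    - [[0,0,0],[0.012,0.0335,0],30]
    - [[0,0,0],[0.012,0.0335,0],30]
    - [[0,0,0],[0.011,0.031,0],30]
    - [[0,0,0],[0.009,0.024,0],30]
    - [[0,0,0],[0.006,0.016,0],30]
    - [[0,0,0],[0.003,0.008,0],30]

```text
time: 29.25
ee_pos: [0.4408, 0.2702, 0.1202]
tcp_rot: [-180.0, -0.0, -177.9]
wrist_force: [-0.4, 0.3, -3.6]
opening: 0.0493
grasp_force: 63.4
```

```bash
python3 go.py .4325 .2957 .0238 182
```

```text
t 29.25 q6 29.4 pos [0.4408 0.2702 0.1202] rot [-1.8000e+02 -3.0000e-02 -1.7791e+02] open 0.0493 gf 63.4 wf [-0.4  0.3 -3.6]
az 0.09 shift after turn [0.0074 0.0258 0.0964]
```

Emit:
servo_tool:
  moves:
    - [[0,0,0],[0.004,0.014,0.004],30]
    - [[0,0,0],[0.002,0.009,0.01],30]
    - [[0,0,0],[0.001,0.003,0.018],30]
    - [[0,0,0],[0,0,0.02],30]
    - [[0,0,0],[0,0,0.016],30]
    - [[0,0,0],[0,0,0.01],30]
    - [[0,0,0],[0,0,0.005],30]
    - [[0,0,0],[0,0,0.002],30]
    - [[0,0,0],[0,0,0],30]
    - [[0,0,0],[0,0,0],30]

```text
time: 30.25
ee_pos: [0.4345, 0.2949, 0.036]
tcp_rot: [180.0, 0.1, -178.0]
wrist_force: [-0.6, 0.3, -3.3]
opening: 0.0491
grasp_force: 63.4
```

```bash
python3 go.py .4325 .2957 .0238 182
```

```text
t 30.25 q6 32.2 pos [0.4345 0.2949 0.036 ] rot [ 1.7997e+02  5.0000e-02 -1.7802e+02] open 0.0491 gf 63.4 wf [-0.6  0.3 -3.3]
az -0.02 shift after turn [0.002  0.0009 0.0122]
```

Emit:
servo_tool:
  moves:
    - [[0,0,0],[0.002,0.001,0.004],30]
    - [[0,0,0],[0,0,0.004],30]
    - [[0,0,0],[0,0,0.002],30]
    - [[0,0,0],[0,0,0.001],30]
    - [[0,0,0],[0,0,0.001],30]
    - [[0,0,0],[0,0,0.0005],30]
    - [[0,0,0],[0,0,0],30]
    - [[0,0,0],[0,0,0],30]

```text
time: 31.05
ee_pos: [0.432, 0.2956, 0.0238]
tcp_rot: [180.0, 0.0, -178.0]
wrist_force: [-4.6, -2.3, 6.1]
opening: 0.0489
grasp_force: 64.6
```

```bash
python3 go.py .4325 .2957 .0238 182
```

```text
t 31.05 q6 32.4 pos [0.432  0.2956 0.0238] rot [ 1.7999e+02  1.0000e-02 -1.7802e+02] open 0.0489 gf 64.6 wf [-4.6 -2.3  6.1]
az -0.02 shift after turn [-0.0005  0.0001 -0.    ]
```

Emit:
servo_tool:
  moves:
    - [[0,0,0],[0,0,0],58]
    - [[0,0,0],[0,0,0],66]
    - [[0,0,0],[0,0,0],80]
    - [[0,0,0],[0,0,0],100]
    - [[0,0,0],[0,0,0],100]
    - [[0,0,0],[0,0,0],100]
    - [[0,0,0],[0,0,-0.01],100]
    - [[0,0,0],[0,0,-0.03],100]
    - [[0,0,0],[0,0,-0.04],100]
    - [[0,0,0],[0,0,-0.04],100]
    - [[0,0,0],[0,0,-0.04],100]
    - [[0,0,0],[0,0,-0.01],100]

```text
time: 32.25
ee_pos: [0.4332, 0.2964, 0.1984]
tcp_rot: [179.8, 0.3, -178.0]
wrist_force: [0.6, -0.5, 0.4]
opening: 0.0857
grasp_force: 0.0
```

Emit:
servo_tool:
  moves:
    - [[0,0,0],[0.02,-0.01,0],100]
    - [[0,0,0],[0.03,-0.02,0],100]
    - [[0,0,0],[0.03,-0.02,0],100]
    - [[0,0,0],[0.03,-0.02,0],100]
    - [[0,0,0],[0.01,-0.01,0],100]
    - [[0,0,0],[0,0,0],100]
    - [[0,0,0],[0,0,0],100]

```text
time: 32.95
ee_pos: [0.3153, 0.2118, 0.1931]
tcp_rot: [180.0, 0.1, -178.0]
wrist_force: [0.4, -0.3, -0.5]
opening: 0.085
grasp_force: 0.0
```

```bash
python3 go.py .4325 .2957 .0238 182;python3 look.py 6 .4325,.2957,.05,.04,.052 .614,.244,.04,.04,.052 .4,-.331,.04,.04,.052 .4845,-.0107,.04,.042,.056
```

```text
t 32.95 q6 31.9 pos [0.3153 0.2118 0.1931] rot [ 1.7996e+02  6.0000e-02 -1.7803e+02] open 0.085 gf 0.0 wf [ 0.4 -0.3 -0.5]
az -0.03 shift after turn [-0.1201  0.0798  0.1693]
top .4325,.2957,.05,.04,.052 359 c [430.3 294.7] size [49.2 47. ] ang 89.4 mean [430.3 294.4] z 0.046
top .614,.244,.04,.04,.052 223 c [611.3 245. ] size [44.8 43.7] ang 44.6 mean [611.5 244.4] z 0.0461
top .4,-.331,.04,.04,.052 285 c [ 398.7 -329.8] size [42.5 42.2] ang 55.4 mean [ 398.8 -329.6] z 0.0459
top .4845,-.0107,.04,.042,.056 231 c [483.4 -10.6] size [39.5 39.7] ang 76.5 mean [483.4 -10.7] z 0.0477
scene .4325,.2957,.05,.04,.052 172 c [433.2 295.9] size [52.6 53.7] ang 87.2 mean [435.7 293.9] z 0.046
scene .614,.244,.04,.04,.052 160 c [614.7 244.5] size [45.  46.5] ang 49.3 mean [616.6 243.4] z 0.0461
scene .4,-.331,.04,.04,.052 172 c [ 402.6 -330.5] size [44.6 46.1] ang 55.7 mean [ 403.5 -329.8] z 0.0459
scene .4845,-.0107,.04,.042,.056 134 c [485.6 -10.3] size [39.1 43.1] ang 77.8 mean [488.1 -11. ] z 0.0484
```

View pics/scene6.png

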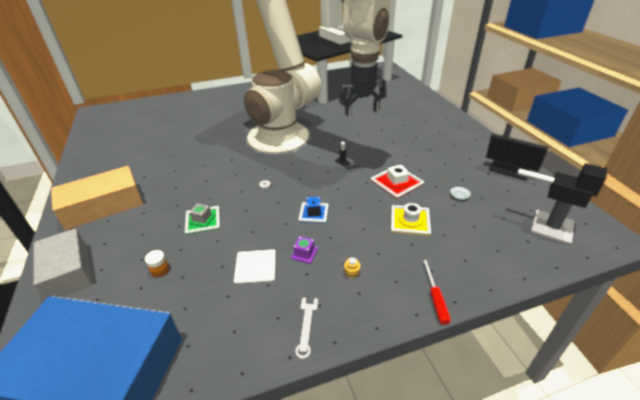

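All four parts stand upright in their trays: camera (313,207), filter (201,213), coupler (411,213), base (398,176). The objective is still at (352,267), and each part is within about 4 mm of its tray's centre.

```bash
python3 -c "
from workcell import job_done
print(job_done())"
```

```text
the job is handed in; nothing more can be done
None
```

The column is apart and the job is handed in: camera, filter, coupler and base each stand upright and released within about 4 mm of the middle of their own-coloured trays, with the objective still standing where it was.

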